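Clip a glass test coupon onto an inspection stage

ROBOT

A 6-joint arm with a two-finger parallel gripper is mounted at the origin on a cart in front of the work surface, level with it; the furniture and walls round the work are solid. World frame = base frame: x ahead of the robot, y to its left, z up, the work surface at z = 0. Lengths are in m, angles in rad, forces in N, time in s.
With the tool pointing down it reaches from about 0.25 to 0.725 m from the base axis. Payload 4 kg.
Tool frame: the origin (TCP) lies midway between the tips of the shut fingers; the grasp point (between the pads) lies 19 mm behind it; z points along the fingers, y is the line along which they close (so a half turn about z gives the same grasp; the last joint's range is limited). The gripper opens to 85 mm and grips with 20 to 120 N. Pads are 22 mm wide; open, the fingers measure 114 mm over their backs; the gripper's body (76 mm by 85 mm) begins 54 mm behind the grasp point. The pads swing forward as they close: fully open they stand 13 mm farther back than shut.
Start: joints at [1.271, 0.241, 0.005, 1.335, 0, 1.571], TCP at [0.148, 0.478, 0.231] pointing down, gripper open.
Joint ranges: [-2.72, 2.72], [-1.05, 1.87], [-1.09, 1.28], [-1.99, 2.15], [-1.42, 1.44], [-3.14, 3.14]. Speed limits (rad/s): [2.79, 2.79, 3.14, 3.14, 3.14, 3.14].

INTERFACE

Orientations are given as a unit quaternion [x, y, z, w].
In Python, from workcell import get_obs, imaging, workorder gives the robot as it stands.
- The arm moves only by the shell command python3 -m jog 'ROWS'. ROWS is one flat JSON list of numbers that holds 1 to 10 rows one after another, with no inner brackets; each row has 7 numbers: a rotation vector rx, ry, rz in a scale on which 1.0 is pi/2 rad, then dx, dy, dz in parts of the range, where 1.0 means 75 cm, then the finger opening in m; each row is the pose to reach, as a shift and turn from the pose commanded when the command began, along the tool's axes at that moment; what a row does not reach only later rows make up. A row lasts 1/8 s, in which the tool goes at most 0.0625 m and 0.188 rad, less where a joint would pass 70% of its speed; a pose out of reach is approached as far as the arm can. The fingers move at their own pace and stop on an object; the grip force is fixed at half the most. Time passes only in rows, so rows that do not move let the fingers close. It prints the time, the measured TCP pose, the force, the opening and the grip force at its end. Shift and turn numbers lie between -1 and 1, and a call with a number outside is refused. Input that does not fit is refused with a message, and nothing moves.
- get_obs(): the state, without advancing time (a new reading comes with each control period).
- imaging.camera(name): name is "scene" or "top" or "wrist"; returns (picture, depth): 384x512x3 uint8, red, green, blue; 384x512 float32, m along the optical axis (not along the pixel's ray), 0 where there is no reading.
- imaging.calibration(name): a dict with "mtx" (3x3 intrinsics, pixels), "k1" (the pictures are not rectified: a ray, as slopes to the right and down, at radius r is drawn at 1 + k1 r^2 times it, then the intrinsics apply), "R" (3x3) and "t" (3): a world point X has camera coordinates R X + t. Camera axes: x right, y down, z forward; pixel columns grow to the right and rows downward; lengths in m; the calibration is good to about 2 mm. A picture is of the moment at which its call begins: read the wrist's pose just before it. calibration takes no time and is no camera call; for the wrist camera it gives the pose at the moment of the call.
- workorder.job_done(): hands the job in; it is judged then, once.
The state is a dict: "clock": time; "joint_pos": joint angles; "joint_vel": joint speeds; "tau": joint torques, N m; "eef_pos": TCP position; "tool_rot": TCP orientation; "ft_force": force on the tool from outside, world axes, zero at the start; "ft_torque": the same for the moment, N m; "grip_width": finger opening in m; "grasp_force": force on a finger pad.
Only numpy, scipy, OpenCV 4.12 (cv2) and the standard library are available. Lean on these libraries where they do the work, as an engineer would, in place of code of your own. Each camera call takes 0.05 s, during which the arm holds its last target. There are 200 camera calls.

TASK

Load the white glass coupon into the spring-clip stage using only the fingertips: press the clip's long thumb bar down with one fingertip so that the jaw rises, and keep it down while the other fingertip pushes the coupon along the channel, under the jaw and fully home against the end stop. Then let go, so that the jaw comes down and clamps the coupon, and move clear. The coupon is only pushed, never picked up; leave the things standing around undisturbed.

Things in the scene. Friction and masses are not known exactly. Their poses are not given: they have to be found in the camera images.
- stage: Grey-painted metal stage, 145 x 88 mm, fixed in the bench's flat metal tray (floor 4 mm above z = 0); its deck is 24 mm above that floor. Origin: on the floor, under the channel's centreline. +x runs along the channel from its open loading end to the end stop (the way of the push), +y is the clip's side, z up. The clip's hinge rod lies along x at y = 44 mm, 10 mm above deck level.
- channel_mouth (a point): Centre of the channel's floor at its loading end: stage x = -85 mm, y = 0, on the deck. The channel is 47 mm wide, flat, between guide rails 7 mm high.
- stop_face (a point): Middle of the end stop's face, x = +50 mm on the stage, y = 0, 5 mm above the deck. The coupon's front edge rests against it when fully home (coupon origin then at x = +20 mm on the stage).
- clip (a joint): Steel spring clip, a rocker on the hinge rod. 0 = shut (rad), the jaw then blocks the coupon; grows to at most 0.7 as the thumb bar is pressed down. From 0.26 the coupon passes beneath; clamped on the coupon it reads about 0.19. About 4 N on the bar starts it, some 10 N gives 0.35; released, it springs back.
- thumb_bar (a point): Middle of the ribbed top of the clip's thumb bar, which overhangs the stage's +y side and moves with the clip: 128 mm along stage x (-80 to +47 mm), y = 52 to 88 mm. Shut: y = 70 mm, 14 mm above deck level. A fingertip may slide along it. Pressed to 2 to 5 mm above deck level there, it gives a clip angle of 0.35 or more, so the other tip can stand in the channel at the same height.
- jaw (a point): Underside of the dark jaw toe, middle of its edge that faces the loading end; moves with the clip. Toe: stage x = 22 to 42 mm, y = 0 to 12 mm. Shut: 3 mm above the deck.
- coupon: Loose opaque white glass coupon, 60 (x) x 44 (y) x 10 (z) mm, about 60 g, lying flat in the channel between the loading end and the jaw. Origin: centre of its underside. Its rear edge is 30 mm behind the origin, towards the stage's -x; it has 3 mm of side play between the rails.
- lamp_elbow (a point): Elbow of the black desk lamp, an obstacle, about 0.32 m up. From here one arm, 80 mm deep, slopes down to its clamp at (0.73, 0.33, 0.16) m; the other rises past about (0.24, -0.08, 0.43) to the shade near (0.10, -0.34, 0.55). Coming from its left, pass over the elbow or the lower arm with the fingertips above 0.38.
- white_vial: Bystander: white capped vial, 31 mm wide, 45 mm high, loose, on the stage's -y side. Origin: centre of underside.
- frit_cup: Bystander: small grey-white tapered cup, 44 mm wide, 40 mm high, loose, on the stage's -y side. Origin: centre of underside.
- shot_cup1: Bystander: tiny tapered cup, 27 mm wide, 24 mm high, loose on the wooden side bench. Origin: centre of underside.
- graphite_mould2: Bystander: black graphite mould block, 50 x 70 x 18 mm, loose on the bench beyond the stage. Origin: centre of underside.
- match_box: Bystander: small box, 36 x 53 x 15 mm, loose, on the stage's -y side. Origin: centre of underside.
- brass_cup0: Bystander: shallow brass cup, 32 mm wide, 11 mm high, loose in the tray, far right. Origin: centre of underside.

How it is judged:
On the way, in this order (a step that is already met when the one before it is completed fails the run):
1. a fingertip holds the thumb bar down and the jaw is raised, the coupon still short of it (value of joint clip above 0.24 rad and contact force between the fingers and clip above 2 N and x of coupon in the frame of stage below -0.006 m), for 0.1 s.
2. the bar still held, the coupon has gone in under the raised jaw (value of joint clip above 0.22 rad and contact force between the fingers and clip above 2 N and x of coupon in the frame of stage between 0.002 and 0.024 m), for 0.1 s.
At the end, for the whole second after the job is handed in: The coupon lies flat in the channel within 3.5 mm of the end stop, at rest, and the released clip's jaw presses on it (clip at 0.14 to 0.24 rad, over 1 N on the coupon) (x of coupon in the frame of stage between 0.0165 and 0.0225 m and y of coupon in the frame of stage between -0.005 and 0.005 m and z of coupon in the frame of stage between 0.022 and 0.026 m and angle between coupon's own z axis and vertical below 0.05 rad and value of joint clip between 0.14 and 0.24 rad and contact force between clip and coupon above 1 N and linear speed of coupon below 0.01 m/s); the robot touches nothing.
It fails at once if the coupon is lifted over 6 mm off the deck or tipped over 0.2 rad (z of coupon in the frame of stage above 0.03 m or angle between coupon's own z axis and vertical above 0.2 rad).
It fails at once if a bystander is pushed over 15 mm (distance of any of white_vial, frit_cup, match_box, brass_cup0, shot_cup1, graphite_mould2 from where it was at the start of the episode above 0.015 m).
It also fails if it takes over 42 s, if anything falls off the work surface, if the arm or the gripper's body presses on something with over 40 N, if the wrist force passes 120 N, or if a joint passes its speed limit or range.

## Working session

There is one attempt and no reset: what is moved stays moved. The work goes in short steps, Python scripts to look and compute and a shell command to move; the robot and the scene stay as the last step left them, time stands still between calls to the robot, and variables do not carry over. Pictures are saved under pics/ and viewed, at most 10 in all, crops included, and the job is handed in when it is done.

```bash
mkdir -p pics; cat > h.py <<'E'
import numpy as np, cv2
from workcell import get_obs, imaging, workorder
def snap(n,f):
    o=get_obs(); c=imaging.calibration(n); p,d=imaging.camera(n)
    cv2.imwrite(f'pics/{f}.png',p[:,:,::-1]); np.savez(f'pics/{f}.npz',p=p,d=d,**{k:np.array(v) for k,v in c.items()})
    return o
def load(f): return np.load(f'pics/{f}.npz')
def ray(c,u,v):
    K=c['mtx']; xd=np.array([(u-K[0,2])/K[0,0],(v-K[1,2])/K[1,1]]); x=xd.copy()
    for _ in range(20): x=xd/(1+float(c['k1'])*(x@x))
    return x
def pt(c,u,v,z=None):
    "world point: from depth (z None) or on plane of height z"
    x=ray(c,u,v); r=c['R'].T@np.array([x[0],x[1],1]); o=-c['R'].T@c['t']
    if z is None:
        w=c['d'][int(v)-1:int(v)+2,int(u)-1:int(u)+2]; s=np.median(w[w>0]) if (w>0).any() else np.nan
    else: s=(z-o[2])/r[2]
    return o+s*r
E
python3 - <<'E'
from h import *
o=get_obs(); print(o)
for n in('scene','top','wrist'):
    snap(n,n+'0'); c=load(n+'0'); print(n,c['mtx'][0],-c['R'].T@c['t'],c['R'][2],c['k1'])
a=[cv2.imread(f'pics/{n}0.png') for n in('scene','top')]
E
```

```text
{'clock': 0.0, 'joint_pos': array([ 1.27097007e+00,  2.41414407e-01,  3.74052676e-03,  1.33519316e+00,
       -2.28610220e-05,  1.57080240e+00]), 'joint_vel': array([-3.18431498e-04,  3.13527736e-04, -6.94902371e-04, -5.43586476e-05,
        2.13673041e-04,  1.90578283e-03]), 'tau': array([ 7.00970813e-04, -3.72320795e+01,  2.52407062e+01,  1.69620174e-02,
        6.18919034e-05,  2.44004113e-06]), 'eef_pos': array([0.14750011, 0.47709788, 0.23041846]), 'tool_rot': array([ 1.49355149e-01,  9.88783074e-01, -1.02545054e-03, -1.43327234e-04]), 'ft_force': array([-0.32862395,  0.38570491,  0.02949875]), 'ft_torque': array([ 0.03119828, -0.04141837,  0.00320437]), 'grasp_force': 0.0, 'grip_width': 0.0850794154794944}
scene [412.71452714   0.         256.73624961] [-0.05291014 -1.03172954  0.70030307] [ 0.46620784  0.76130905 -0.45062044] 0.04094880572565599
top [398.32648156   0.         255.91548245] [ 0.26312069 -0.23506473  1.20758835] [ 0.18266489  0.02923609 -0.98274045] -0.022312509955919727
wrist [335.59943475   0.         259.22095799] [0.07603663 0.4999014  0.37228145] [ 0.27939221 -0.08808477 -0.95612816] -0.09424366207762458
```

View pics/scene0.png

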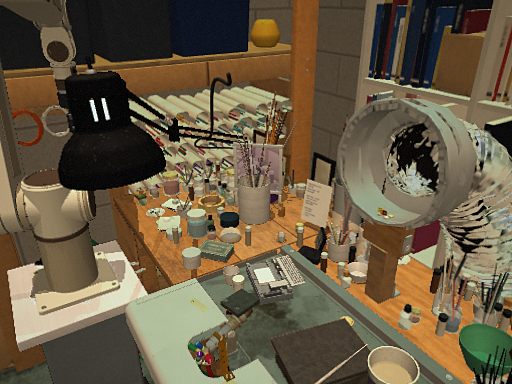

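View pics/top0.png

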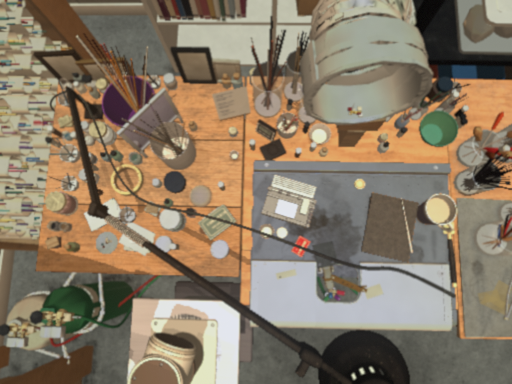

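```bash
python3 - <<'E'
from h import *
s=cv2.imread('pics/scene0.png')[235:325,205:325]; t=cv2.imread('pics/top0.png')[165:255,250:370]
cv2.imwrite('pics/crop0.png',np.vstack([cv2.resize(i,(720,300) if 0 else (400*1,300),interpolation=cv2.INTER_CUBIC) for i in (s,t)]))
c=load('top0')
for uv in [(70,95),(85,150),(95,205),(100,212),(125,228),(150,245),(200,283),(250,318),(300,350),(287,209),(295,187),(290,200),(274,205),(300,213),(330,200),(340,260)]: print(uv,pt(c,*uv).round(3))
c=load('scene0')
for uv in [(175,130),(265,275),(215,140)]: print(uv,pt(c,*uv).round(3))
E
```

```text
(70, 95) [0.701 0.309 0.204]
(85, 150) [0.532 0.227 0.252]
(95, 205) [0.378 0.14  0.361]
(100, 212) [0.363 0.129 0.358]
(125, 228) [0.327 0.059 0.39 ]
(150, 245) [ 0.292 -0.004  0.418]
(200, 283) [ 0.224 -0.116  0.474]
(250, 318) [ 0.172 -0.21   0.518]
(300, 350) [ 0.132 -0.289  0.561]
(287, 209) [ 0.42  -0.293  0.04 ]
(295, 187) [ 0.486 -0.316  0.044]
(290, 200) [ 0.448 -0.302  0.035]
(274, 205) [ 0.433 -0.255  0.03 ]
(300, 213) [ 0.409 -0.332  0.042]
(330, 200) [ 0.455 -0.426  0.006]
(340, 260) [ 0.27  -0.357  0.537]
(175, 130) [0.373 0.138 0.323]
(265, 275) [ 0.422 -0.296  0.037]
(215, 140) [0.552 0.235 0.231]
```

View pics/crop0.png

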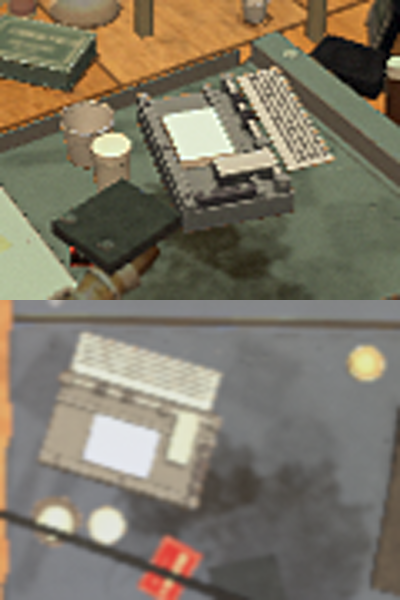

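```bash
python3 - <<'E'
from h import *
c=load('top0')
print('cord')
for u in range(130,440,30):
    # darkest pixel near line
    v0=190+ (u-105)*(290-190)/350; col=c['p'][int(v0)-14:int(v0)+15,u].sum(1); v=int(v0)-14+col.argmin(); print(u,v,pt(c,u,v).round(3))
print('stage')
for uv in [(272,175),(316,189),(262,212),(309,226),(276,204),(296,218)]: print(uv,pt(c,*uv,z=.04).round(4))
c=load('scene0')
print('robot')
for uv in [(60,50),(65,20),(65,80),(45,10),(75,10),(60,200)]: print(uv,pt(c,*uv).round(3))
E
```

```text
cord
130 191 [0.424 0.093 0.281]
160 206 [0.383 0.006 0.327]
190 210 [ 0.411 -0.008  0.05 ]
220 220 [ 0.348 -0.138  0.387]
250 229 [ 0.329 -0.201  0.408]
280 239 [ 0.308 -0.261  0.439]
310 251 [ 0.285 -0.313  0.488]
340 261 [ 0.268 -0.356  0.538]
370 268 [ 0.258 -0.396  0.575]
400 270 [ 0.256 -0.443  0.574]
430 283 [ 0.238 -0.482  0.588]
stage
(272, 175) [ 0.5222 -0.2477  0.04  ]
(316, 189) [ 0.4818 -0.379   0.04  ]
(262, 212) [ 0.41   -0.2199  0.04  ]
(309, 226) [ 0.3714 -0.358   0.04  ]
(276, 204) [ 0.4346 -0.2608  0.04  ]
(296, 218) [ 0.3942 -0.32    0.04  ]
robot
(60, 50) [0.142 0.435 0.534]
(65, 20) [0.169 0.402 0.619]
(65, 80) [ 0.029 -0.4    0.591]
(45, 10) [0.098 0.203 0.653]
(75, 10) [0.247 0.655 0.635]
(60, 200) [ 0.009 -0.06   0.267]
```

Careful with the scale: shifts go in shares of 75 cm and turns go in shares of pi/2 rad. That gives: -0.2 m / 0.75 = -0.2667, -0.18 m / 0.75 = -0.24.

```bash
cat >> h.py <<'E'
from scipy.spatial.transform import Rotation as Ro
def rel(o,P,ybear):
    "shift/turn in tool axes from measured pose to TCP P with tool y at world bearing ybear (deg), tool down"
    R0=Ro.from_quat(o['tool_rot']); b=np.deg2rad(ybear)
    y=np.array([np.cos(b),np.sin(b),0]); z=np.array([0,0,-1.]); x=np.cross(y,z)
    rv=(R0.inv()*Ro.from_matrix(np.c_[x,y,z])).as_rotvec(); return np.r_[rv,R0.as_matrix().T@(np.array(P)-o['eef_pos'])].round(4)
E
python3 - <<'E'
from h import *
o=get_obs()
for P,b in [((.148,.477,.43),72.8),((.28,.42,.43),50),((.40,.31,.43),40),((.49,.15,.43),10),((.5,0,.43),-5),((.46,-.2,.43),-16)]: print(P,rel(o,P,b))
E
python3 -m jog '[0,0,0,0,0,-0.08,0.085,0,0,0,0,0,-0.16,0.085,0,0,0,0,0,-0.24,0.085,0,0,0,0,0,-0.2667,0.085,0,0,0,0,0,-0.2667,0.085]'
python3 -c "
from h import *;o=get_obs();print(o['joint_pos'].round(3),o['tau'].round(1))"
```

```text
(0.148, 0.477, 0.43) [-0.0016 -0.      0.0004 -0.0006 -0.0004 -0.1994]
(0.28, 0.42, 0.43) [-1.500e-03  3.000e-04  3.984e-01 -1.435e-01 -1.590e-02 -1.994e-01]
(0.4, 0.31, 0.43) [-1.500e-03  4.000e-04  5.729e-01 -2.906e-01 -8.560e-02 -1.992e-01]
(0.49, 0.15, 0.43) [-1.4000e-03  8.0000e-04  1.0965e+00 -4.2390e-01 -2.1190e-01 -1.9910e-01]
(0.5, 0, 0.43) [-1.3000e-03  1.0000e-03  1.3583e+00 -4.7770e-01 -3.5220e-01 -1.9880e-01]
(0.46, -0.2, 0.43) [-1.2000e-03  1.2000e-03  1.5503e+00 -4.9850e-01 -5.5510e-01 -1.9850e-01]
clock: 0.78
eef_pos: [0.1478, 0.4784, 0.4326]
tool_rot: [0.149, 0.989, 0.002, 0.0]
ft_force: [0.6, 0.6, 0.4]
grip_width: 0.0848
grasp_force: 0.0
[1.271 0.26  0.551 1.859 0.    1.571] [ -0.  -38.9  25.9   0.3  -0.    0. ]
```

To row units: -0.465 m / 0.75 = -0.62, -0.445 m / 0.75 = -0.5933, 1.4 rad / 1.5708 = 0.8913.

```bash
python3 -m jog '[0,0,0.0955,-0.08,-0.0067,0,0.085,0,0,0.2101,-0.16,-0.016,0,0.085,0,0,0.3056,-0.2333,-0.04,0,0.085,0,0,0.4138,-0.3067,-0.0733,0,0.085,0,0,0.5093,-0.38,-0.1107,0,0.085,0,0,0.6048,-0.44,-0.16,0,0.085,0,0,0.7003,-0.5,-0.2133,0,0.085,0,0,0.7639,-0.5533,-0.2733,0,0.085,0,0,0.8276,-0.5933,-0.34,0,0.085,0,0,0.8913,-0.62,-0.4133,0,0.085]'
python3 -c "
from h import *;o=get_obs();print(o['joint_pos'].round(3),o['tau'].round(1));print(rel(o,(.45,-.2,.36),-16),rel(o,(.45,-.2,.3),-16))"
```

```text
clock: 2.02
eef_pos: [0.5006, 0.0422, 0.4282]
tool_rot: [0.752, 0.659, -0.002, -0.001]
ft_force: [0.7, 0.0, 0.5]
grip_width: 0.085
grasp_force: 0.0
[ 0.084  0.268  0.55   1.858 -0.     1.787] [  4.  -38.9  25.    0.4   0.    0.1]
[-0.0047  0.0015  0.1468 -0.2467 -0.0178  0.0686] [-0.0047  0.0015  0.1468 -0.2466 -0.0175  0.1286]
```

To row units: -0.295 m / 0.75 = -0.3933, -0.18 m / 0.75 = -0.24, 0.15 rad / 1.5708 = 0.0955.

```bash
python3 -m jog '[0,0,0.0955,-0.08,-0.0027,0,0.085,0,0,0.0955,-0.16,-0.0067,0.0133,0.085,0,0,0.0955,-0.24,-0.0133,0.04,0.085,0,0,0.0955,-0.3133,-0.02,0.0667,0.085,0,0,0.0955,-0.38,-0.0267,0.1067,0.085,0,0,0.0955,-0.3933,-0.0267,0.1333,0.085,0,0,0.0955,-0.3933,-0.0267,0.1333,0.085,0,0,0.0955,-0.3933,-0.0267,0.1333,0.085]'
python3 -c "
from h import *;o=snap('wrist','w1');print(o['joint_pos'].round(3),o['tau'].round(1))
snap('top','top1');snap('scene','scene1')
cv2.imwrite('pics/w1b.png',cv2.resize(cv2.imread('pics/w1.png'),(768,576)))"
```

```text
clock: 3.02
eef_pos: [0.4425, -0.2451, 0.3311]
tool_rot: [0.798, 0.602, -0.0, -0.0]
ft_force: [-0.4, 0.3, 0.5]
grip_width: 0.085
grasp_force: 0.0
[-0.506  0.235  0.255  1.591  0.     1.343] [ -0.5 -36.6  25.2  -0.   -0.    0. ]
```

View pics/w1b.png

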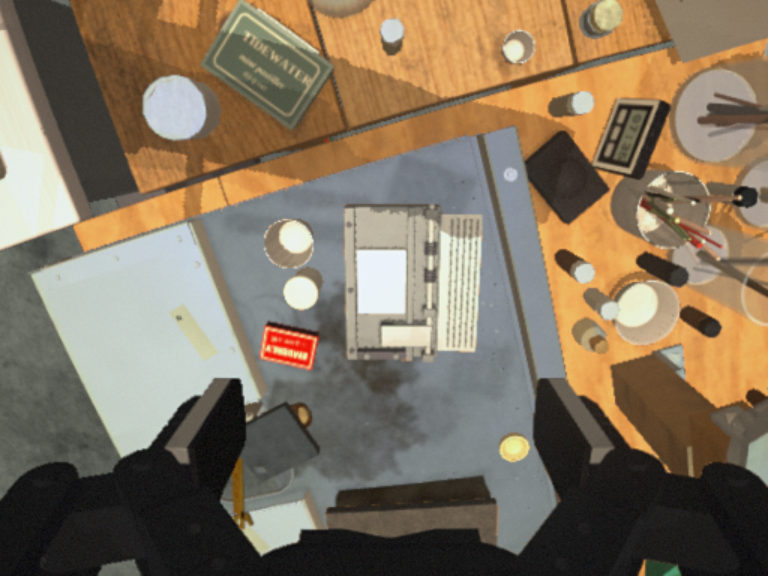

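```bash
cat > m.py <<'E'
from h import *
import sys
def rect(c,mask,z,name):
    n,l,s,ce=cv2.connectedComponentsWithStats(mask.astype(np.uint8)); 
    i=1+s[1:,4].argmax(); vs,us=np.where(l==i)
    P=np.array([pt(c,u,v,z)[:2] for u,v in zip(us,vs)]).astype(np.float32)
    D=[pt(c,u,v)[2] for u,v in zip(us[::7],vs[::7])]
    r=cv2.minAreaRect(P*1000); print(name,len(us),'ctr',np.round(r[0],1),'size',np.round(r[1],1),'ang',round(r[2],1),'z',np.nanmedian(D).round(4),'mean',(P.mean(0)*1000).round(1)); return r
E
python3 - <<'E'
from m import *
c=load('w1'); p=c['p'].astype(int)
m=np.zeros(p.shape[:2],bool); m[160:215,230:280]=1
rect(c,m&(p.min(2)>190),.038,'coupon')
for uv in [(346,205),(438,205),(346,358),(436,360)]: print('deck',pt(c,uv[0]/1.5,uv[1]/1.5,.035).round(4),pt(c,uv[0]/1.5,uv[1]/1.5).round(4))
for uv in [(441,215),(481,215),(438,349),(474,352)]: print('bar',pt(c,uv[0]/1.5,uv[1]/1.5,.042).round(4),pt(c,uv[0]/1.5,uv[1]/1.5).round(4))
for uv in [(382,325),(432,322),(382,346),(432,346)]: print('jaw',pt(c,uv[0]/1.5,uv[1]/1.5,.045).round(4),pt(c,uv[0]/1.5,uv[1]/1.5).round(4))
E
```

```text
coupon 1358 ctr [ 421.7 -290.1] size [57.5 43.5] ang 74.1 z 0.0373 mean [ 421.9 -289.4]
deck [ 0.4117 -0.2161  0.035 ] [ 0.4082 -0.2191  0.0044]
deck [ 0.4885 -0.238   0.035 ] [ 0.4899 -0.2415  0.0113]
deck [ 0.3686 -0.3541  0.035 ] [ 0.3618 -0.3673  0.0032]
deck [ 0.4504 -0.3796  0.035 ] [ 0.4495 -0.3946  0.0031]
bar [ 0.4884 -0.246   0.042 ] [ 0.4886 -0.2466  0.038 ]
bar [ 0.5216 -0.2553  0.042 ] [ 0.5267 -0.2624  0.0045]
bar [ 0.4551 -0.366   0.042 ] [ 0.4551 -0.3674  0.0388]
bar [ 0.4867 -0.3783  0.042 ] [ 0.4888 -0.3962  0.0044]
jaw [ 0.4121 -0.3277  0.045 ] [ 0.4112 -0.3304  0.0373]
jaw [ 0.4565 -0.3373  0.045 ] [ 0.4562 -0.3439  0.0279]
jaw [ 0.4063 -0.3475  0.045 ] [ 0.4057 -0.3495  0.04  ]
jaw [ 0.4506 -0.3602  0.045 ] [ 0.4501 -0.3675  0.0282]
```

```bash
python3 -c "
from h import *;o=get_obs();print(rel(o,(.4699,-.2579,.12),-15.9))"
```

```text
[ 1.800e-03  3.000e-04  2.000e-04 -5.000e-03  2.880e-02  2.123e-01]
```

To row units: 0.12 m / 0.75 = 0.16, 0.08 m / 0.75 = 0.1067.

```bash
python3 -m jog '[0,0,0,-0.0067,0.0387,0.0533,0.06,0,0,0,-0.0067,0.0387,0.1067,0.06,0,0,0,-0.0067,0.0387,0.16,0.06]'
python3 -c "
from h import *;o=get_obs();print(o['joint_pos'].round(3),o['tau'].round(1))"
python3 -m jog '[0,0,0,0,0,0.04,0.06,0,0,0,0,0,0.08,0.06,0,0,0,0,0,0.12,0.06,0,0,0,0,0,0.12,0.06]'
python3 -c "
from h import *;o=snap('wrist','w2');print(o['joint_pos'].round(3),o['tau'].round(1))
cv2.imwrite('pics/w2b.png',cv2.resize(cv2.imread('pics/w2.png'),(768,576)))"
```

```text
clock: 3.55
eef_pos: [0.4702, -0.2581, 0.2109]
tool_rot: [0.798, 0.603, 0.0, 0.001]
ft_force: [1.0, -1.1, 0.7]
grip_width: 0.06
grasp_force: 0.0
[-0.502  0.32   0.06   1.308  0.     1.346] [  0.  -42.1  26.4   1.2   0.    0. ]
clock: 4.05
eef_pos: [0.468, -0.2571, 0.1197]
tool_rot: [0.798, 0.602, -0.001, -0.002]
ft_force: [-0.6, -0.2, -0.1]
grip_width: 0.06
grasp_force: 0.0
[-0.502  0.384 -0.095  1.096 -0.     1.346] [ -0.  -41.   22.6  -0.4  -0.    0. ]
```

View pics/w2b.png

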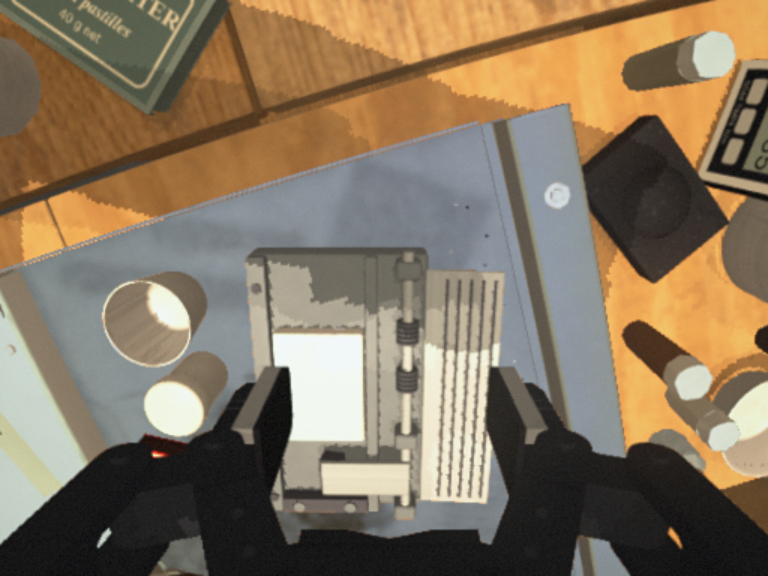

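```bash
python3 - <<'E'
from m import *
c=load('w2'); p=c['p'].astype(int)
m=np.zeros(p.shape[:2],bool); m[205:300,175:250]=1
rect(c,m&(p.min(2)>190),.038,'coupon')
f=lambda n,L,z:[print(n,uv,pt(c,uv[0]/1.5,uv[1]/1.5,z).round(4),pt(c,uv[0]/1.5,uv[1]/1.5).round(4)) for uv in L]
f('couponrear',[(276,333),(360,333)],.038)
f('bar',[(428,271),(503,273),(422,499),(488,502)],.042)
f('jaw',[(322,462),(408,464)],.045)
f('rail in',[(268,300),(365,300),(378,255)],.035)
f('deck end',[(270,258),(360,258)],.028)
o=get_obs();R=Ro.from_quat(o['tool_rot']).as_matrix()
print('tips in tool frame')
for uv in [(267,373),(285,373),(276,371),(278,380),(490,373),(510,373),(517,373),(505,380),(500,371),(284,440),(265,440),(515,440)]:
    print(uv,(R.T@(pt(c,uv[0]/1.5,uv[1]/1.5)-o['eef_pos'])).round(4))
E
```

```text
coupon 3623 ctr [ 422.1 -290. ] size [58.5 43.2] ang 74.4 z 0.0372 mean [ 424.9 -288.4]
couponrear (276, 333) [ 0.4115 -0.2558  0.038 ] [ 0.411  -0.2563  0.0365]
couponrear (360, 333) [ 0.4504 -0.2667  0.038 ] [ 0.4497 -0.2681  0.0343]
bar (428, 271) [ 0.4892 -0.2449  0.042 ] [ 0.4892 -0.2462  0.0375]
bar (503, 273) [ 0.5217 -0.2551  0.042 ] [ 0.5218 -0.2553  0.0415]
bar (422, 499) [ 0.455  -0.3652  0.042 ] [ 0.4547 -0.3669  0.0399]
bar (488, 502) [ 0.4884 -0.3772  0.042 ] [ 0.4883 -0.4107  0.0036]
jaw (322, 462) [ 0.4123 -0.3266  0.045 ] [ 0.4105 -0.3299  0.0399]
jaw (408, 464) [ 0.4541 -0.3394  0.045 ] [ 0.4535 -0.3421  0.0412]
rail in (268, 300) [ 0.4125 -0.2398  0.035 ] [ 0.4113 -0.2407  0.0314]
rail in (365, 300) [ 0.457  -0.2524  0.035 ] [ 0.456  -0.2545  0.0282]
rail in (378, 255) [ 0.469  -0.2332  0.035 ] [ 0.4683 -0.235   0.0264]
deck end (270, 258) [ 0.4183 -0.2219  0.028 ] [ 0.4179 -0.2221  0.0269]
deck end (360, 258) [ 0.4598 -0.2337  0.028 ] [ 0.4596 -0.2339  0.0271]
tips in tool frame
(267, 373) [ 0.0117 -0.0362 -0.0114]
(285, 373) [ 0.0103 -0.0317 -0.0083]
(276, 371) [ 0.0119 -0.0338 -0.0105]
(278, 380) [ 0.0119 -0.032  -0.016 ]
(490, 373) [ 0.0086  0.0285 -0.0048]
(510, 373) [ 0.0114  0.033  -0.0106]
(517, 373) [ 0.0114  0.035  -0.0106]
(505, 380) [ 0.0116  0.0306 -0.0152]
(500, 371) [ 0.0119  0.0302 -0.0101]
(284, 440) [-0.0061 -0.0312 -0.0179]
(265, 440) [ 0.0064 -0.0312 -0.0367]
(515, 440) [ 0.0073  0.0284 -0.0379]
```

To row units: 0.06 m / 0.75 = 0.08, 0.05 m / 0.75 = 0.0667.

```bash
python3 -c "
from h import *;o=get_obs();print(rel(o,(.4686,-.2566,.055),-15.8))"
python3 -m jog '[0,0,0,0,0,0.04,0.064,0,0,0,0,0,0.0667,0.064,0,0,0,0,0,0.08,0.064]'
python3 -c "
from h import *;o=get_obs();print(o['joint_pos'].round(3),o['tau'].round(1),o['ft_force'].round(1));print(rel(o,(.4686,-.2566,.04),-15.8))"
```

```text
[-0.001  -0.0003 -0.002   0.001  -0.0008  0.0664]
clock: 4.47
eef_pos: [0.4701, -0.2588, 0.0623]
tool_rot: [0.798, 0.602, 0.0, 0.001]
ft_force: [0.9, 0.1, 0.5]
grip_width: 0.0638
grasp_force: 0.0
[-0.503  0.443 -0.172  0.954 -0.     1.346] [ -0.  -42.8  21.3   0.1  -0.    0. ] [0.9 0.1 0.5]
[ 0.002   0.0005 -0.0027  0.0017 -0.0021  0.0222]
```

To row units: 0.02 m / 0.75 = 0.0267, 0.01 m / 0.75 = 0.0133.

```bash
python3 -m jog '[0,0,0,0.0013,0,0.0133,0.064,0,0,0,0.0013,0,0.0267,0.064,0,0,0,0.0013,0,0.0267,0.064]'; python3 -m jog '[0,0,0,0,0,0.0053,0.064,0,0,0,0,0,0.0053,0.064]';python3 -m jog '[0,0,0,0,0,0.0053,0.064,0,0,0,0,0,0.0053,0.064]'
python3 -c "
from h import *;o=get_obs();print(o['tau'].round(1))"
```

```text
clock: 4.85
eef_pos: [0.469, -0.2574, 0.0408]
tool_rot: [0.799, 0.602, -0.0, -0.001]
ft_force: [-0.8, -0.1, 0.2]
grip_width: 0.0637
grasp_force: 0.0
clock: 5.1
eef_pos: [0.4693, -0.2576, 0.0373]
tool_rot: [0.799, 0.602, -0.0, -0.0]
ft_force: [-0.3, 0.1, 0.5]
grip_width: 0.0636
grasp_force: 0.0
clock: 5.35
eef_pos: [0.47, -0.258, 0.0338]
tool_rot: [0.799, 0.602, 0.0, 0.001]
ft_force: [-0.5, -0.3, 3.1]
grip_width: 0.0638
grasp_force: 1.9
[ -0. -41.  19.   0.  -0.   0.]
```

To row units: 0.006 m / 0.75 = 0.008, 0.003 m / 0.75 = 0.004.

```bash
python3 -m jog '[0,0,0,0,0,0.004,0.064,0,0,0,0,0,0.008,0.064,0,0,0,0,0,0.008,0.064]'; python3 -m jog '[0,0,0,0,0,0.004,0.064,0,0,0,0,0,0.004,0.064]'
python3 -c "
from h import *;o=snap('wrist','w3');print(o['tau'].round(1),o['joint_pos'].round(3))
cv2.imwrite('pics/w3b.png',cv2.resize(cv2.imread('pics/w3.png'),(768,576)))"
```

```text
clock: 5.72
eef_pos: [0.47, -0.2579, 0.0281]
tool_rot: [0.799, 0.602, 0.0, 0.001]
ft_force: [-0.8, 1.3, 6.7]
grip_width: 0.064
grasp_force: 3.5
clock: 5.98
eef_pos: [0.4696, -0.2579, 0.0253]
tool_rot: [0.799, 0.602, 0.0, 0.001]
ft_force: [-2.2, 0.6, 8.8]
grip_width: 0.0641
grasp_force: 4.1
[  0.2 -38.7  18.6  -0.8   0.    0. ] [-0.502  0.487 -0.214  0.869 -0.     1.348]
```

View pics/w3b.png

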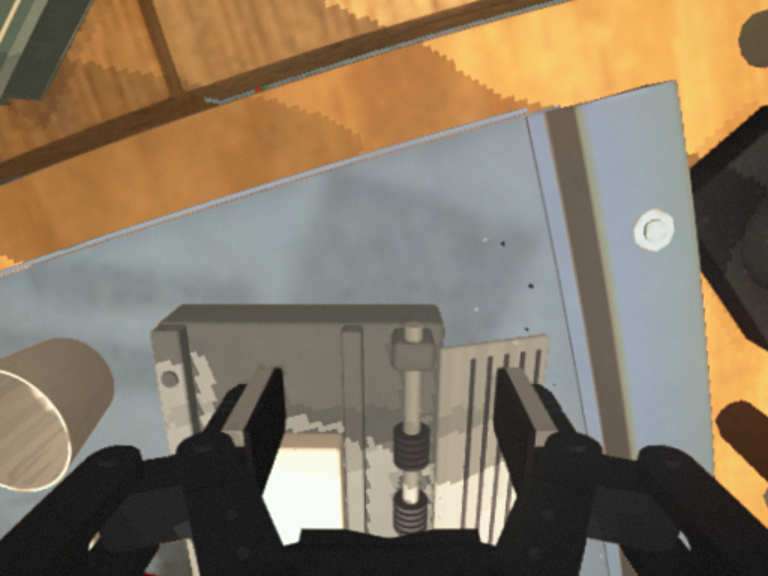

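```bash
cat >> m.py <<'E'
ux=np.array([-.274,-.962]);uy=np.array([.962,-.274]);O=np.array([.4167,-.3073])
def st(P): d=np.array(P)[:2]-O; return (np.array([d@ux,d@uy])*1000).round(1)
E
python3 - <<'E'
from m import *
c=load('w3')
for n,uv,z in [('tipL',(265,369),.032),('tipLout',(250,369),.032),('tipLin',(282,369),.032),('tipR',(508,369),.032),('crearL',(288,435),.038),('crearR',(338,435),.038),('mouth',(300,306),.028),('mouthtop',(300,322),.028),('barend',(445,350),.035),('barend',(547,336),.025)]:
    print(n,st(pt(c,uv[0]/1.5,uv[1]/1.5,z)),pt(c,uv[0]/1.5,uv[1]/1.5).round(4), st(pt(c,uv[0]/1.5,uv[1]/1.5)))
o=get_obs(); print('tcp',st(o['eef_pos']),o['ft_force'])
E
```

```text
tipL [-71.7   0.3] [ 0.4382 -0.2369  0.0361] [-73.7   1.4]
tipLout [-71.6  -4.2] [ 0.4301 -0.2392  0.027 ] [-69.2  -5.7]
tipLin [-71.7   5.4] [ 0.4398 -0.2418  0.0271] [-69.3   4.3]
tipR [-71.5  72.5] [ 0.5055 -0.2562  0.036 ] [-73.5  71.4]
crearL [-52.9   7. ] [ 0.4342 -0.2637  0.0286] [-46.8   4.9]
crearR [-53.  22.] [ 0.4497 -0.2677  0.029 ] [-47.2  20.9]
mouth [-90.1  11.1] [ 0.4476 -0.2283  0.0115] [-84.5   8.1]
mouthtop [-85.1  10.9] [ 0.4497 -0.2293  0.0254] [-84.1  10.4]
barend [-79.1  53.1] [ 0.4894 -0.2455  0.0355] [-79.3  53. ]
barend [-79.2  85.6] [ 0.5206 -0.2543  0.0257] [-79.4  85.4]
tcp [-62.   37.4] [-2.48434124  1.17121275  9.99089026]
```

To row units: -0.014 m / 0.75 = -0.0187, 0.0015 m / 0.75 = 0.002.

```bash
python3 -m jog '[0,0,0,0,0,0.002,0.064,0,0,0,-0.0053,0,0.002,0.064,0,0,0,-0.012,0,0.002,0.064,0,0,0,-0.0187,0,0.002,0.064,0,0,0,-0.0187,0,0.002,0.064]'
python3 -c "
from m import *;o=get_obs();print(st(o['eef_pos']),o['ft_force'].round(1))"
python3 -m jog '[0,0,0,-0.0067,0,0,0.064,0,0,0,-0.0133,0,0,0.064,0,0,0,-0.02,0,0,0.064,0,0,0,-0.02,0,0,0.064]'
python3 -c "
from m import *;o=snap('wrist','w4');print(st(o['eef_pos']),o['ft_force'].round(1));snap('top','top4');snap('scene','scene4')
w=cv2.resize(cv2.imread('pics/w4.png')[150:384,80:400],(768,562));cv2.imwrite('pics/w4b.png',w)"
```

```text
clock: 6.65
eef_pos: [0.4683, -0.2707, 0.0244]
tool_rot: [0.798, 0.602, 0.003, 0.002]
ft_force: [3.1, 4.2, 7.9]
grip_width: 0.0641
grasp_force: 3.9
[-49.3  39.7] [3.1 4.2 7.9]
clock: 7.15
eef_pos: [0.4643, -0.285, 0.0244]
tool_rot: [0.798, 0.603, 0.003, 0.001]
ft_force: [3.6, 3.3, 7.3]
grip_width: 0.064
grasp_force: 3.9
[-34.5  39.7] [3.6 3.3 7.3]
```

View pics/w4b.png

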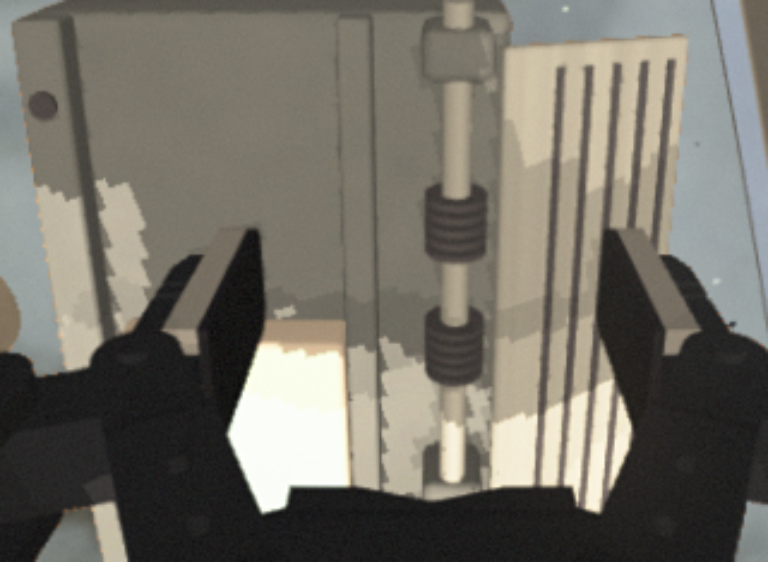

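```bash
python3 - <<'E'
from m import *
c=load('w4')
g=lambda x,y:(80+x/2.4,150+y*234/562)
for n,xy,z in [('crearTop',(335,345),.038),('crearBot',(335,322),.028),('crearBotL',(272,322),.028),('barin',(505,45),.0355),('barout',(685,38),.025),('tipL',(215,232),.032),('tipLo',(225,230),.032),('tipLi',(257,230),.032)]:
    u,v=g(*xy); print(n,st(pt(c,u,v,z)),pt(c,u,v).round(4),st(pt(c,u,v)))
E
```

```text
crearTop [-24.1  21.7] [ 0.4436 -0.2912  0.036 ] [-22.8  21.5]
crearBot [-22.8  20.7] [ 0.4431 -0.2906  0.0288] [-23.3  20.8]
crearBotL [-22.7   8.2] [ 0.4314 -0.2868  0.0297] [-23.8   8.6]
barin [-80.   51.8] [ 0.4887 -0.2466  0.0271] [-78.2  52.6]
barout [-79.1  85.5] [ 0.5205 -0.2546  0.0253] [-79.1  85.4]
tipL [-44.2  -0.3] [ 0.4266 -0.2665  0.0273] [-41.9  -1.7]
tipLo [-44.6   1.6] [ 0.4313 -0.264   0.0341] [-45.7   2.2]
tipLi [-44.7   7.5] [ 0.4348 -0.268   0.0281] [-42.8   6.6]
```

To row units: -0.01 m / 0.75 = -0.0133, -0.002 m / 0.75 = -0.0027.

```bash
python3 -m jog '[0,0,0,0,-0.0027,0.0013,0.064,0,0,0,-0.0067,-0.0027,0.0013,0.064,0,0,0,-0.0133,-0.0027,0.0013,0.064,0,0,0,-0.0133,-0.0027,0.0013,0.064]'
python3 -c "
from m import *;o=get_obs();print(st(o['eef_pos']),o['ft_force'].round(1))"
python3 -m jog '[0,0,0,-0.0027,0,0,0.064,0,0,0,-0.0027,0,0,0.064]'
python3 -c "
from m import *;o=get_obs();print(st(o['eef_pos']),o['ft_force'].round(1),ux@o['ft_force'][:2])"
```

```text
clock: 7.8
eef_pos: [0.4603, -0.2943, 0.0237]
tool_rot: [0.798, 0.603, 0.003, 0.002]
ft_force: [4.2, 4.0, 7.0]
grip_width: 0.064
grasp_force: 4.2
[-24.4  38.4] [4.2 4.  7. ]
clock: 8.05
eef_pos: [0.4598, -0.2958, 0.0237]
tool_rot: [0.798, 0.603, 0.003, 0.002]
ft_force: [5.3, 5.2, 8.8]
grip_width: 0.0642
grasp_force: 4.2
[-22.9  38.3] [5.3 5.2 8.8] -6.481497370431125
```

Careful with the scale: shifts go in shares of 75 cm and turns go in shares of pi/2 rad. That gives: -0.0015 m / 0.75 = -0.002.

```bash
for i in 1 2; do python3 -m jog '[0,0,0,-0.002,0,0,0.064,0,0,0,-0.002,0,0,0.064]' | head -1
python3 -c "
from m import *;o=get_obs();print(st(o['eef_pos']),o['eef_pos'][2],o['ft_force'].round(1),ux@o['ft_force'][:2],uy@o['ft_force'][:2])"; done
```

```text
clock: 8.3
[-21.4  38.3] 0.023670172565227722 [4.6 5.4 8.3] -6.485988106076105 2.9283195261224906
clock: 8.55
[-20.1  38.3] 0.02367887003521832 [4.5 5.4 8. ] -6.441619261466936 2.8576957584208915
```

To row units: -0.0015 m / 0.75 = -0.002.

```bash
for i in 1 2; do python3 -m jog '[0,0,0,-0.002,0,0,0.064,0,0,0,-0.002,0,0,0.064]' | head -1
python3 -c "
from m import *;o=get_obs();print(st(o['eef_pos']),o['eef_pos'][2],o['ft_force'].round(1),ux@o['ft_force'][:2],uy@o['ft_force'][:2])"; done
```

```text
clock: 8.8
[-20.1  38.3] 0.023671974541104805 [6.8 8.8 9.7] -10.283871599205218 4.14452702966975
clock: 9.05
[-19.9  38.3] 0.023685128074995745 [ 6.7 12.7 10.8] -13.99747478154144 2.92994003131242
```

To row units: 0.008 m / 0.75 = 0.0107, 0.004 m / 0.75 = 0.0053.

```bash
python3 -m jog '[0,0,0,0.0053,0,0,0.064,0,0,0,0.0107,0,0,0.064,0,0,0,0.0107,0,0,0.064]'
python3 -c "
from m import *;o=snap('wrist','w5');print(st(o['eef_pos']),o['ft_force'].round(1))
w=cv2.resize(cv2.imread('pics/w5.png')[150:384,80:400],(768,562));cv2.imwrite('pics/w5b.png',w)"
```

```text
clock: 9.43
eef_pos: [0.4596, -0.2974, 0.0242]
tool_rot: [0.799, 0.602, 0.0, 0.004]
ft_force: [1.6, -3.9, 8.4]
grip_width: 0.0637
grasp_force: 4.1
[-21.3  38.6] [ 1.6 -3.9  8.4]
```

View pics/w5b.png

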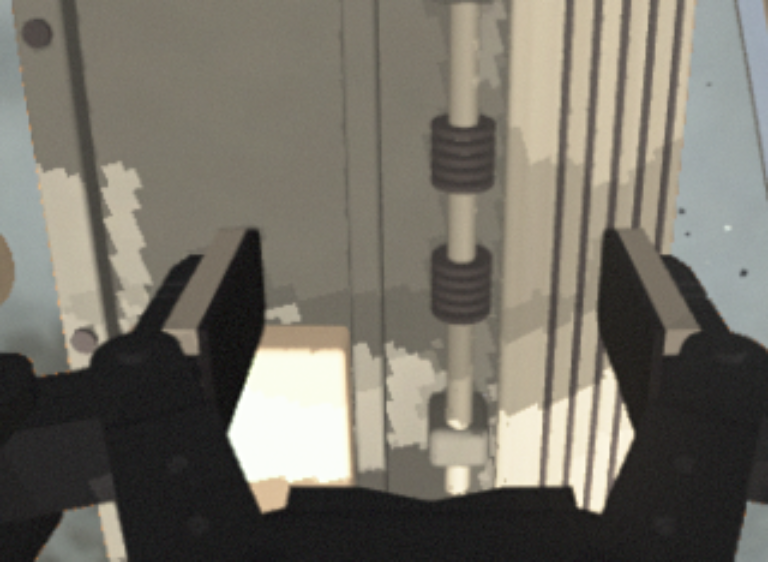

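To row units: -0.12 m / 0.75 = -0.16, -0.11 m / 0.75 = -0.1467.

```bash
python3 -m jog '[0,0,0,0.0053,0,0,0.064,0,0,0,0.0053,0,0,0.064,0,0,0,0.0053,0,-0.008,0.064,0,0,0,0.0053,0,-0.016,0.064,0,0,0,0.0053,0,-0.024,0.064,0,0,0,0.0053,0,-0.0533,0.064,0,0,0,0.0053,0,-0.1067,0.064,0,0,0,0.0267,0,-0.1467,0.064,0,0,0,0.0533,0,-0.16,0.064,0,0,0,0.0533,0,-0.16,0.064]'
python3 -c "
from m import *;o=snap('wrist','w6');print(st(o['eef_pos']),o['ft_force'].round(1))
w=cv2.resize(cv2.imread('pics/w6.png')[:,100:400],(600,768))[:600];cv2.imwrite('pics/w6b.png',cv2.resize(cv2.imread('pics/w6.png'),(768,576)))"
```

```text
clock: 10.72
eef_pos: [0.4678, -0.2545, 0.1416]
tool_rot: [0.798, 0.603, -0.0, -0.0]
ft_force: [0.4, -0.2, -0.5]
grip_width: 0.064
grasp_force: 0.0
[-64.8  34.7] [ 0.4 -0.2 -0.5]
```

View pics/w6b.png

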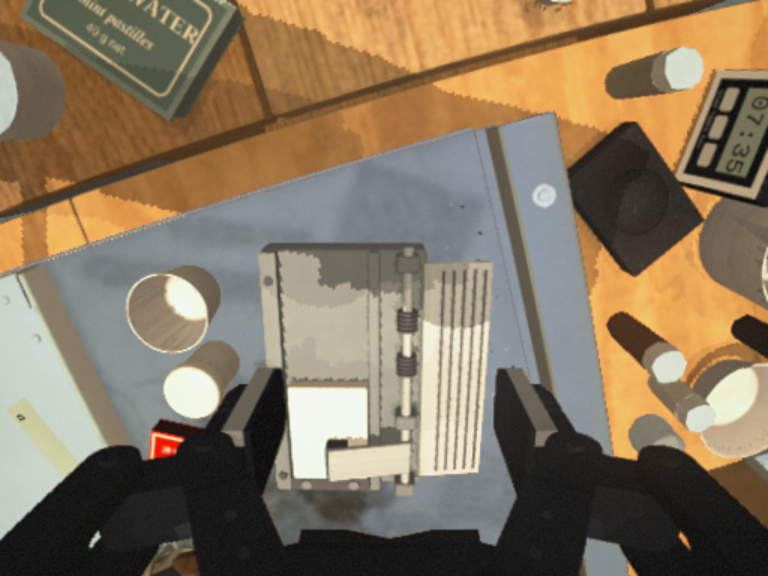

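```bash
python3 - <<'E'
from m import *
c=load('w6')
for n,uv,z in [('rearT',(325,387),.038),('rearT',(290,387),.038),('front',(310,479),.038),('front',(320,480),.038),('barin',(425,263),.038),('barout',(491,263),.034)]:
    u,v=uv[0]/1.5,uv[1]/1.5; print(n,st(pt(c,u,v,z)),pt(c,u,v).round(4),st(pt(c,u,v)))
p=c['p'].astype(int); u=int(315/1.5); print([(v,p[v,u].tolist()) for v in list(range(250,264))+list(range(312,328))])
E
```

```text
rearT [-10.3  -0.3] [ 0.4189 -0.298   0.0365] [-9.5 -0.5]
rearT [-10.2 -19.4] [ 0.4004 -0.2927  0.0368] [ -9.5 -19.7]
front [ 50.2 -11.6] [ 0.3911 -0.3536  0.0363] [ 51.6 -12. ]
front [50.9 -5.8] [ 0.3966 -0.3558  0.0364] [52.1 -6.1]
barin [-79.7  52.5] [ 0.4891 -0.2476  0.0282] [-77.3  53.3]
barout [-78.8  86.6] [ 0.5216 -0.2554  0.0337] [-78.7  86.7]
[(250, [182, 173, 154]), (251, [178, 170, 152]), (252, [139, 132, 119]), (253, [112, 103, 88]), (254, [131, 119, 98]), (255, [146, 128, 106]), (256, [149, 130, 106]), (257, [154, 133, 109]), (258, [230, 209, 169]), (259, [244, 245, 223]), (260, [242, 248, 238]), (261, [242, 248, 241]), (262, [243, 248, 241]), (263, [242, 247, 240]), (312, [240, 246, 236]), (313, [241, 246, 235]), (314, [242, 247, 237]), (315, [241, 246, 235]), (316, [242, 248, 238]), (317, [243, 249, 237]), (318, [233, 241, 220]), (319, [125, 120, 107]), (320, [115, 101, 95]), (321, [118, 107, 100]), (322, [116, 105, 98]), (323, [118, 107, 100]), (324, [119, 107, 101]), (325, [118, 107, 100]), (326, [102, 94, 86]), (327, [81, 78, 72])]
```

```bash
python3 -c "
from h import *
print(workorder.job_done())"
```

```text
the job is handed in; nothing more can be done
None
```

The coupon is fully home against the end stop to within about 1 mm by camera, with the released jaw resting on it, and the arm is clear; I handed the job in at about 11 s on the robot's clock, though no verdict came back.

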